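# Set the workshop air regulator to its mark and pull the knob to lock

### The arm

A 6-joint arm with a two-finger parallel gripper is mounted at the origin on the work surface. World frame = base frame: x ahead of the robot, y to its left, z up, the work surface at z = 0. Lengths are in m, angles in rad, forces in N, time in s.
With the tool pointing down it reaches from about 0.3 to 0.875 m from the base axis. Payload 6.4 kg.
Tool frame: the origin (TCP) lies on the front face of the gripper's body, between the roots of the fingers; the fingertips stand 73 mm ahead of it and the grasp point (between the pads) lies ctrl.pinch_z ahead of it (ctrl.pinch_z is the distance from the TCP to the grasp point, in m); z points along the fingers, x is the direction in which the jaws open and shut, and the axes are right-handed (so a half turn about z gives the same grasp; the last joint's range is limited). The gripper opens to 85 mm and grips with 20 to 120 N. Pads are 22 mm wide; open, the fingers measure 114 mm over their backs; the gripper's body (76 mm by 85 mm) begins 54 mm behind the grasp point. The pads swing forward as they close: fully open they stand 13 mm farther back than shut.
Start: joints at [-1.426, 0.181, 1.607, -0, 1.354, -0.206], TCP at [0.198, -0.54, 0.304] pointing down, gripper open.
Joint ranges: [-2.99, 2.99], [-0.89, 2.07], [0.3, 2.58], [-1.14, 4.28], [0, 2.63], [-3.12, 3.12]. Speed limits (rad/s): [2.57, 2.57, 3.01, 3.14, 3.14, 3.14].

### API

Orientations are given as a unit quaternion [w, x, y, z].
In Python, from bench import ctrl gives the robot as it stands.
- The arm moves only by the tool move_arm, never from a script. Its argument "rows" is text: rows parted by semicolons, each of 7 numbers parted by spaces: the shift along the tool's x, y, z in cm, then the turn, a rotation vector about the tool's x, y, z in degrees, then the opening, from 0 (shut) to 1 (fully open). In form: x y z rx ry rz grip; .... A call has 1 to 20 rows; each row shifts and turns the commanded pose from where the row before left it, along the tool's axes as they then stand; what a row does not reach is not made up. A row lasts 1/10 s, in which the tool goes at most 50 mm and 8.59 degrees, less where a joint would pass 70% of its speed; a pose out of reach is approached as far as the arm can. A call with a gripper value outside its range is refused whole. The fingers move at their own pace and stop on an object; the grip force is fixed at half the most. Time passes only in rows, so rows that do not move let the fingers close. It gives the time, the measured TCP pose, the force and the opening at its end, in the units of the state.
- ctrl.get_obs(): the state, without advancing time (a new reading comes with each control period).
- ctrl.camera(name): name is "scene" or "side" or "wrist"; returns a dict with "color" (400x640x3 uint8, blue, green, red), "fx", "fy", "cx", "cy" (pixels), "k1" (the pictures are not rectified: a ray, as slopes to the right and down, at radius r is drawn at 1 + k1 r^2 times it, then the intrinsics apply), "rvec" (rotation vector, rad) and "tvec" (3), from world to camera coordinates, as OpenCV has them. Camera axes: x right, y down, z forward; pixel columns grow to the right and rows downward; lengths in m; the calibration is good to about 2 mm. A picture is of the moment at which its call begins. There is no depth.
- ctrl.hand_in(): hands the job in, once; it reports no verdict.
Trained networks look in the newest picture that a camera, given by its name, has taken for a name from the list of things; names that differ only in an ending like _2 or _b are one class to them, and where a whole thing is asked for, a point or a joint stands for the part that bears it (a point fixed in the world has none). Each returns a list of dicts, best first, with "confidence" (0 to 1); they miss things now and then, are a little off and sometimes report something else, mostly with a low value. They report only what shows in the picture. A call takes as long as a camera call.
- ctrl.look_for(camera, query): "bbox" ([left, top, right, bottom] in pixels, round what is visible of it).
- ctrl.trace(camera, query): "region" (400x640 bool, what is visible of it) and "bbox" ([left, top, right, bottom] in pixels, round what is visible of it).
The state is a dict: "time_s": time; "q": joint angles; "dq": joint speeds; "joint_efforts": joint torques, N m; "eef_pos": TCP position; "eef_rot": TCP orientation; "wrist_force": force on the tool from outside, world axes, zero at the start; "torque": the same for the moment, N m; "opening": opening from 0.0 (shut) to 1.0 (fully open).
Only numpy, scipy, OpenCV 4.12 (cv2) and the standard library are available. Lean on these libraries where they do the work, as an engineer would, in place of code of your own. Each camera call takes 0.05 s, during which the arm holds its last target.

### The job

Set the bench's air regulator: turn its knob clockwise until the pointer stands at the long set mark, then pull the knob straight up until it snaps fully out and is locked, in the lock notch nearest the mark. The lock teeth are nylon: pull lightly and, if the knob comes up against a tooth, keep a light pull and ease it a few degrees either way until it drops into the notch, rather than forcing it. Leave the things on the bench where they are and let go of the knob when it is locked.

Things in the scene. Friction and masses are not known exactly. Their poses are not given: they have to be found in the camera images.
- regulator: air filter-regulator unit bolted to the bench. Origin: on the bench under the knob's vertical axis; z up, -x is the gauge side. Foot plate 130 mm deep, reaching 170 mm to +y (filter, centred 90 mm to +y, 168 mm high) and 80 mm to -y (outlet valve). Round aluminium scale plate under the knob, 100 mm diameter, top at z = 182 mm.
- knob: black fluted knob on top, axis vertical; it can only turn and lift. Origin on the axis at the skirt's underside, 184.5 mm above the bench when down. Skirt 60 mm diameter, 13.5 mm tall; above it a round grip, 47 mm diameter, 34 mm tall, clear all round and above, to be gripped at any yaw. A white pointer line runs along its -x over top, grip and skirt.
- knob_turn (a joint): knob angle (rad): 0 with the pointer exactly at the mark, growing clockwise seen from above (z down). Starts at -1.3 to -0.5, so turn it clockwise by that much. Stays where it is left; drag about 0.1 N m. Ends at -2.2 and 0.9. Turns only while the knob is not locked.
- knob_lift (a joint): how far the knob is pulled up (m): 0 down, free to turn; 0.0095 fully out, locked. An over-centre snap holds it at either end: about 7 N of pull starts it, about 6 N at 0.0015, falling as it rises; from about 0.005 it snaps out by itself. If it is not over a notch its lug meets a tooth at 0.0015.
- lock (a point): middle of the lock ring, on the axis, hidden under the skirt: a notch every 18 degrees (0.314 rad) with 0.9 degrees of play either way. The notch nearest the mark lies 4 to 9 degrees (0.07 to 0.16 rad) to one side of the mark or the other, unlike each time: find it by feel. Engaging is turning the lug over it under a light pull.
- lock_tooth (a point): bottom of the lock ring's teeth, on the axis. A tooth lifted by the lug gives on a spring, 2 N + 4 N per mm over 4 mm, then stops hard (knob at 0.0055). Felt at the hand: 9 to 14 N in all is right while feeling for the notch; over the notch the ring drops back and the pull falls at once by the spring's share. More than 22 N on the teeth strips them.
- knob_grip (a point): on the knob's axis, at mid-height of the 34 mm tall grip (17 mm above the skirt, 17 mm under the top)
- pointer (a point): outer tip of the knob's white pointer, on the skirt's lower edge, 33 mm from the axis
- mark (a point): inner tip of the set mark, the one long raised black wedge (4 mm wide, 14 mm long) on the scale plate at its gauge side, 35 mm from the axis; the other strokes are short and flat. When pointer and mark line up the two points are 2 mm apart as seen from above.
- socket_large: loose 27 mm x 38 mm steel socket standing at the regulator's foot; origin under its centre; not to be disturbed
- socket_small: loose 20 mm x 30 mm steel socket standing at the regulator's foot; origin under its centre; not to be disturbed
- spanner: loose 160 mm steel spanner lying flat near the regulator, long axis x; not to be disturbed
- oil_filter: loose oil filter, 76 mm diameter, 90 mm tall, upright; origin under its centre; not to be disturbed
- headlamp: loose black headlamp unit with clear lens, about 142 x 170 x 75 mm; origin under its centre; not to be disturbed
- organiser: loose clear small-parts case, 172 x 252 x 47 mm; origin under its centre; not to be disturbed
- cleaner_tin: loose tin, 100 mm diameter, 120 mm tall; origin under its centre; not to be disturbed
- screwdriver: loose screwdriver lying flat, long axis x; not to be disturbed

How it is judged:
By the outcome, as a careful person would: the job done as asked, in the order asked, and still so for the second after the job is handed in, with the robot touching nothing.
It also fails if it takes over 54 s, if anything falls off the work surface, if the arm or the gripper's body presses on something with over 40 N, if the wrist force passes 120 N, or if a joint passes its speed limit or range.

## Working session

There is one attempt and no reset: what is moved stays moved. The work goes in short steps, Python scripts to look and compute and a tool call to move; the robot and the scene stay as the last step left them, time stands still between calls to the robot, and variables do not carry over. Pictures are saved under pics/ and viewed, and the job is handed in when it is done.

Besides the shell and the picture viewer there is one more tool, called after "Call:" as name(argument=value, ...), one argument or row to a line, values as JSON. move_arm: Moves the arm, as the interface text tells. Its arguments: {"type":"object","properties":{"rows":{"type":"string"}},"required":["rows"]}

```bash
ls; mkdir -p pics; python3 - <<'E'
from bench import ctrl
import cv2
o=ctrl.get_obs(); print(o); print(ctrl.pinch_z)
for n in ("scene","side","wrist"):
    c=ctrl.camera(n); cv2.imwrite(f"pics/{n}0.png",c["color"])
    print(n,{k:c[k] for k in c if k!="color"})
    for q in ("knob","knob_grip","pointer","mark","regulator"):
        r=ctrl.look_for(n,q); print(q,[(x["bbox"],round(x["confidence"],2)) for x in r[:2]])
print(ctrl.get_obs()["time_s"])
E
```

```text
pics
{'time_s': 0.0, 'q': array([-1.42629406e+00,  1.81515364e-01,  1.60800534e+00, -3.68214522e-05,
        1.35380189e+00, -2.06297267e-01]), 'dq': array([ 0.00114503,  0.00046954, -0.00028259,  0.0010078 , -0.00020312,
        0.00221378]), 'joint_efforts': array([-6.01537704e-04, -4.44875515e+01, -3.51330221e+01, -4.00653526e-04,
        9.15121171e-03, -4.11215893e-06]), 'eef_pos': array([ 0.19754439, -0.53954469,  0.30299977]), 'eef_rot': array([-6.17914350e-04,  8.19650910e-01, -5.72862669e-01, -6.05534207e-04]), 'wrist_force': array([-0.14895008,  0.51837052,  0.23021738]), 'torque': array([ 0.0367048 , -0.03500998,  0.01119611]), 'opening': 0.994949073959508}
0.0539
scene {'fx': 366.63451586710494, 'fy': 366.63451586710494, 'cx': 322.09263069611, 'cy': 198.6889710333099, 'k1': -0.000316903738261077, 'rvec': array([ 1.87469296,  1.70257444, -0.66136871]), 'tvec': array([-0.04501726, -0.29819771,  1.58171164])}
knob [([308.5, 177.8, 331.3, 199.7], 0.8), ([289.8, 179.3, 378.8, 252.6], 0.68)]
knob_grip [([310.5, 176.6, 331.3, 199.8], 0.82), ([254.8, 210.9, 295.7, 238.0], 0.37)]

[... 224 characters left out ...]
11780631, 'cx': 317.91245796263166, 'cy': 205.63848197257082, 'k1': 0.01652652636797743, 'rvec': array([ 0.957413  , -2.56950092,  0.96820983]), 'tvec': array([0.42219763, 0.36547862, 1.17763421])}
knob [([313.5, 183.1, 333.9, 198.9], 0.56)]
knob_grip [([310.6, 178.8, 333.8, 199.5], 0.55)]
pointer [([315.4, 185.0, 330.1, 203.1], 0.72)]
mark [([270.8, 180.8, 351.6, 266.2], 0.56)]
regulator []
wrist {'fx': 343.9091772769774, 'fy': 343.9091772769774, 'cx': 318.2649942435105, 'cy': 198.12264326432384, 'k1': -0.017846246798416204, 'rvec': array([-2.35993581,  1.64979577,  0.2552703 ]), 'tvec': array([-0.57466606, -0.03781367,  0.37969567])}
knob []
knob_grip []
pointer []
mark []
regulator []
0.9
```

View pics/scene0.png

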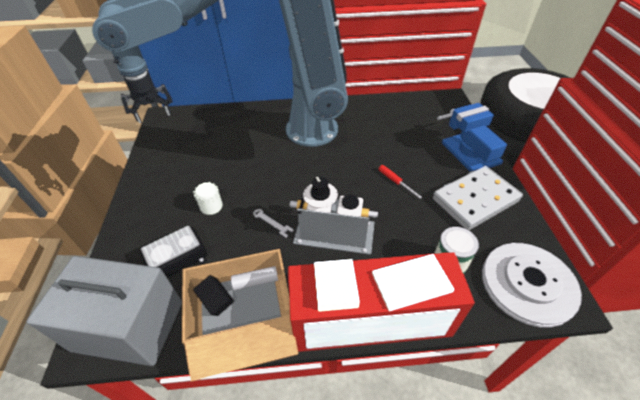

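View pics/side0.png

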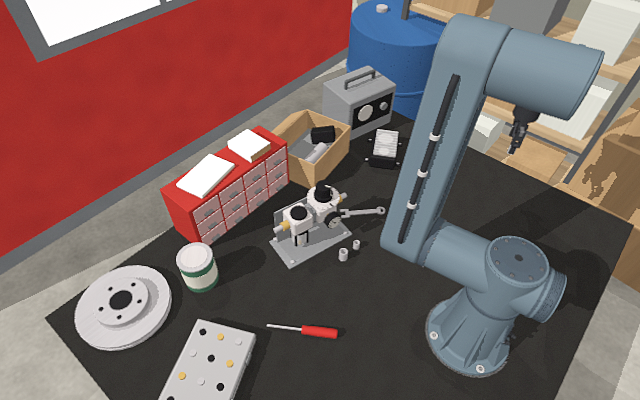

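View pics/wrist0.png

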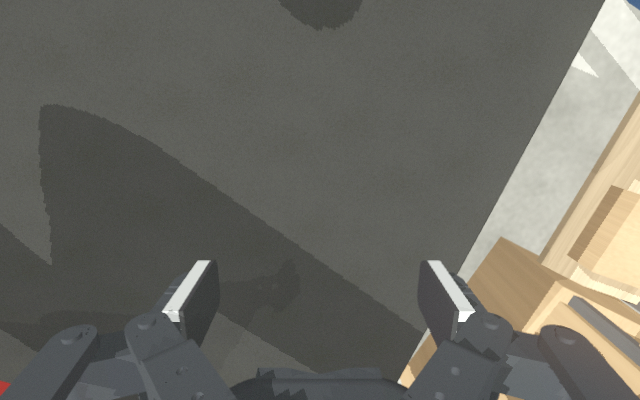

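```bash
cat > h.py <<'E'
import numpy as np, cv2
def pose(c):
    R,_=cv2.Rodrigues(np.array(c["rvec"],float)); return R,np.array(c["tvec"],float)
def proj(c,P):
    R,t=pose(c); p=np.atleast_2d(P)@R.T+t; s=p[:,:2]/p[:,2:]
    r2=(s**2).sum(1,keepdims=True); s=s*(1+c["k1"]*r2)
    return s*[c["fx"],c["fy"]]+[c["cx"],c["cy"]]
def ray(c,uv):
    d=(np.array(uv,float)-[c["cx"],c["cy"]])/[c["fx"],c["fy"]]; s=d.copy()
    for _ in range(10): s=d/(1+c["k1"]*(s**2).sum())
    R,t=pose(c); return -R.T@t, R.T@np.array([s[0],s[1],1.])
def atz(c,uv,z):
    o,d=ray(c,uv); return o+d*(z-o[2])/d[2]
def tri(a,b):
    A=[];B=[]
    (o1,d1),(o2,d2)=a,b
    M=np.stack([d1,-d2],1); k=np.linalg.lstsq(M,o2-o1,rcond=None)[0]
    p,q=o1+k[0]*d1,o2+k[1]*d2
    return (p+q)/2,np.linalg.norm(p-q)
E
python3 - <<'E'
from h import *
S={'fx': 366.63451586710494, 'fy': 366.63451586710494, 'cx': 322.09263069611, 'cy': 198.6889710333099, 'k1': -0.000316903738261077, 'rvec': np.array([ 1.87469296,  1.70257444, -0.66136871]), 'tvec': np.array([-0.04501726, -0.29819771,  1.58171164])}
D={'fx': 414.1025211780631, 'fy': 414.1025211780631, 'cx': 317.91245796263166, 'cy': 205.63848197257082, 'k1': 0.01652652636797743, 'rvec': np.array([ 0.957413  , -2.56950092,  0.96820983]), 'tvec': np.array([0.42219763, 0.36547862, 1.17763421])}
print(tri(ray(S,(320,189)),ray(D,(323,191))))
print(atz(S,(320,189),.208),atz(D,(323,191),.208))
E
```

```text
(array([ 0.54583578, -0.00828714,  0.20433385]), np.float64(0.0005840201197035408))
[ 0.54905054 -0.00876518  0.208     ] [ 0.54374964 -0.00529993  0.208     ]
```

```bash
cat >> h.py <<'E'
from scipy.spatial.transform import Rotation as Ro
def Rq(q): return Ro.from_quat([q[1],q[2],q[3],q[0]])
E
python3 - <<'E'
from h import *
from bench import ctrl
o=ctrl.get_obs(); W={'rvec': np.array([-2.35993581,  1.64979577,  0.2552703 ]), 'tvec': np.array([-0.57466606, -0.03781367,  0.37969567])}
R,t=pose(W); C=-R.T@t; T=Rq(o["eef_rot"]).as_matrix()
print("cam in tool",T.T@(C-o["eef_pos"]),"cam axes in tool cols x,y,z\n",T.T@R.T)
print(T)
# enlarge side/scene
for n,(u,v) in (("scene",(330,205)),("side",(315,215))):
    c=ctrl.camera(n)["color"]; a=c[v-50:v+50,u-65:u+65]; cv2.imwrite(f"pics/{n}_z.png",cv2.resize(a,None,fx=6,fy=6,interpolation=cv2.INTER_CUBIC))
E
```

```text
cam in tool [-0.00024668 -0.07841771 -0.0693506 ] cam axes in tool cols x,y,z
 [[ 9.99999918e-01 -1.68631428e-04 -3.69360236e-04]
 [ 2.72256609e-04  9.53355875e-01  3.01848475e-01]
 [ 3.01230612e-04 -3.01848551e-01  9.53355842e-01]]
[[ 3.43655708e-01 -9.39095711e-01 -1.52734299e-05]
 [-9.39095709e-01 -3.43655707e-01 -6.16200750e-05]
 [ 5.26183467e-05  3.55193030e-05 -9.99999998e-01]]
```

View pics/scene_z.png

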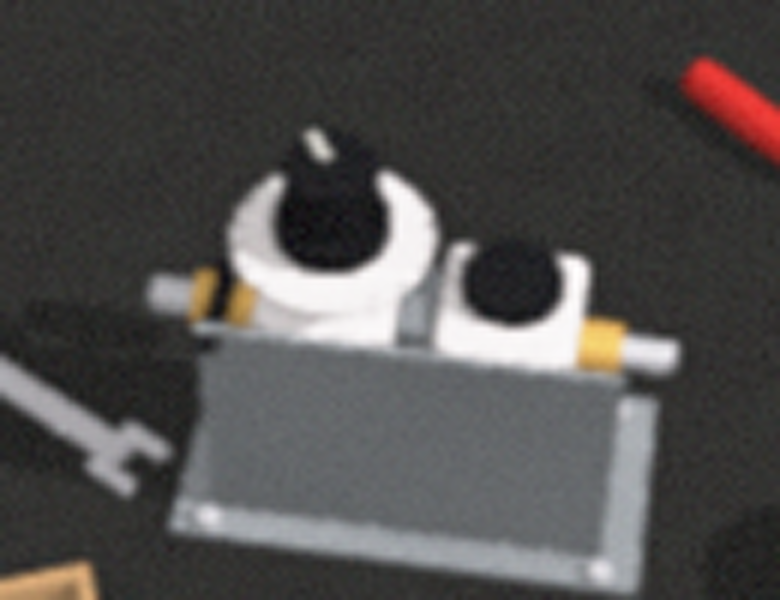

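View pics/side_z.png

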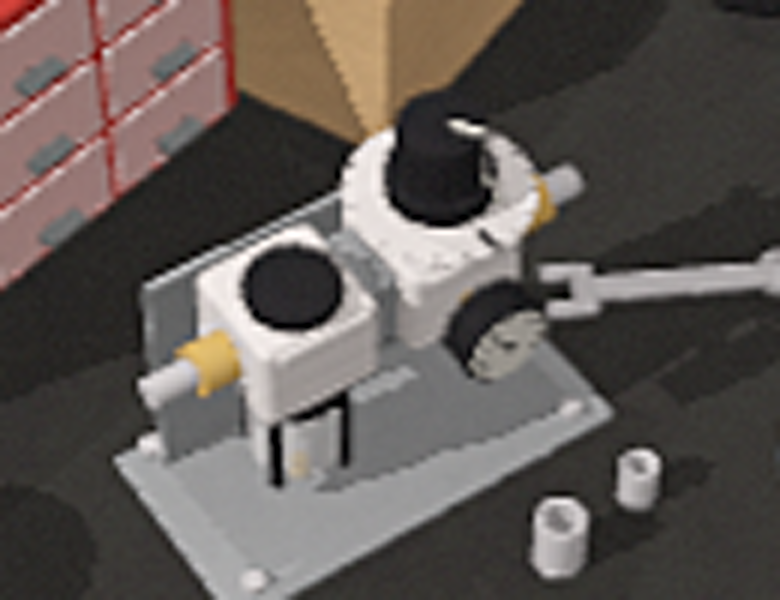

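Call:
move_arm(
  rows="0 0 -5 0 0 0 1; -2.9 -3.9 -0.6 0 0 0 1; -2.9 -3.9 0 0 0 0 1; -2.9 -3.9 0 0 0 0 1; -2.9 -3.9 0 0 0 0 1; -2.9 -3.9 0 0 0 0 1; -2.9 -3.9 0 0 0 0 1; -2.9 -3.9 0 0 0 0 1; -2.9 -3.9 0 0 0 0 1; -2.9 -3.9 0 0 0 0 1; -2.9 -3.9 0 0 0 0 1; -2.9 -3.9 0 0 0 0 1; -2.9 -3.9 0 0 0 0 1; -2.9 -3.9 0 0 0 0 1; 0 0 0 0 0 -8 1; 0 0 0 0 0 -8 1; 0 0 0 0 0 -8 1; 0 0 0 0 0 -8 1; 0 0 0 0 0 -8 1; 0 0 0 0 0 -8 1",
)

```text
time_s: 3.0
eef_pos: [0.5442, -0.0116, 0.3599]
eef_rot: [0.0, 0.982, -0.187, -0.0]
wrist_force: [0.0, -0.3, -0.2]
opening: 0.998
```

Call:
move_arm(
  rows="0 0 0 0 0 -8 1; 0 0 0 0 0 -8 1; 0 0 0 0 0 -8 1; 0 0 0 0 0 -8 1; 0 0 0 0 0 -8 1; 0 0 0 0 0 -8 1; 0 0 0 0 0 -8 1; 0 0 0 0 0 -8 1; 0 0 0 0 0 -8 1; 0 0 0 0 0 -8 1; 0 0 0 0 0 -8 1; 0 0 0 0 0 -8 1; 0 0 0 0 0 -8 1; 0 0 0 0 0 -8 1; 0 0 0 0 0 0 1",
)

```text
time_s: 4.5
eef_pos: [0.5442, -0.0117, 0.3599]
eef_rot: [0.0, 0.706, 0.708, 0.0]
wrist_force: [-0.0, -1.1, 0.4]
opening: 0.999
```

```bash
python3 - <<'E'
from h import *
from bench import ctrl
import pickle
c=ctrl.camera("wrist"); cv2.imwrite("pics/w1.png",c["color"]); pickle.dump(c,open("w1.pkl","wb"))
for q in ("knob","knob_grip","pointer","mark"):
    r=ctrl.look_for("wrist",q); print(q,[(x["bbox"],round(x["confidence"],2)) for x in r[:2]])
o=ctrl.get_obs(); print(o)
for P in ([.546,-.008,.232],): print(proj(c,P))
E
```

```text
knob [([280.7, 156.4, 364.4, 261.9], 0.8)]
knob_grip [([284.3, 161.6, 363.7, 256.8], 0.89), ([558.8, 239.7, 640.0, 361.3], 0.24)]
pointer [([284.0, 162.0, 363.9, 257.8], 0.73)]
mark [([215.6, 85.7, 499.0, 278.1], 0.87)]
{'time_s': 4.75, 'q': array([-2.39705352e-01,  6.90538606e-02,  1.61758726e+00,  5.01245494e-05,
        1.45502693e+00, -1.81007896e+00]), 'dq': array([ 2.25331682e-04,  2.01391665e-05, -6.65236498e-04,  3.72845023e-04,
       -5.11942716e-04, -9.05317465e-03]), 'joint_efforts': array([ 1.80288121e-04, -3.99950016e+01, -3.64144063e+01, -5.93726600e-04,
        6.27234240e-04,  3.05893226e-02]), 'eef_pos': array([ 0.54416293, -0.01171593,  0.35985979]), 'eef_rot': array([-4.51419075e-05,  7.07258267e-01,  7.06955261e-01,  1.70492595e-06]), 'wrist_force': array([-0.48581186,  1.08522159, -0.19851106]), 'torque': array([0.01740564, 0.01193822, 0.0292413 ]), 'opening': 1.0008301948653178}
[[323.25023598 222.3099331 ]]
```

View pics/w1.png

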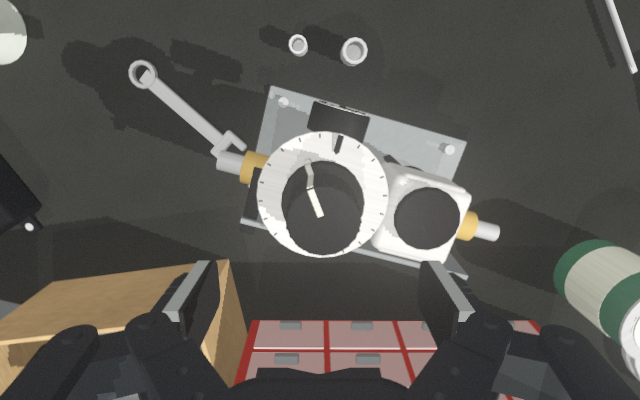

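```bash
python3 - <<'E'
from h import *
import pickle
c=pickle.load(open("w1.pkl","rb"))
a=c["color"][120:270,240:400]; cv2.imwrite("pics/w1z.png",cv2.resize(a,None,fx=4,fy=4,interpolation=cv2.INTER_CUBIC))
from scipy.optimize import least_squares
# plate edge: guess points
g=cv2.cvtColor(c["color"],cv2.COLOR_BGR2GRAY)
g=cv2.GaussianBlur(g,(3,3),0).astype(float)
def edges(cx,cy,z,r,lo,hi,angs):
    out=[]
    for a in angs:
        rr=np.arange(r-.006,r+.006,.0004)
        P=np.c_[cx+rr*np.cos(a),cy+rr*np.sin(a),np.full_like(rr,z)]
        uv=proj(c,P); v=cv2.remap(g.astype(np.float32),uv[:,:1].astype(np.float32),uv[:,1:].astype(np.float32),1).ravel()
        d=v[2:]-v[:-2]; k=np.argmin(d)
        if d[k]<-15: out.append(P[k+1])
    return np.array(out)
cx,cy=atz(c,(323,194),.182)[:2]
for it in range(4):
    E=edges(cx,cy,.182,.05,0,0,np.linspace(0,2*np.pi,72))
    f=lambda p:np.hypot(E[:,0]-p[0],E[:,1]-p[1])-p[2]
    s=least_squares(f,[cx,cy,.05],loss="soft_l1",f_scale=.0005); cx,cy=s.x[:2]
    print(len(E),s.x,np.median(abs(s.fun)))
for n,uv,z in (("mark_in",(338,152),.183),("ptr",(307.5,162),.1845)):
    p=atz(c,uv,z); d=p[:2]-[cx,cy]; print(n,p,np.hypot(*d),np.degrees(np.arctan2(d[1],d[0])))
E
```

```text
70 [ 0.54590646 -0.00816241  0.0496721 ] 0.00020991401546445465
66 [ 0.54597266 -0.00813483  0.04973373] 0.0001656976761954844
67 [ 0.54603221 -0.00805356  0.04974674] 0.0001926313778062294
67 [ 0.54594687 -0.00806245  0.04974983] 0.00017534887833792895
mark_in [0.51101152 0.00307932 0.183     ] 0.0366690218592866 162.31119438603167
ptr [ 0.51808396 -0.01890809  0.1845    ] 0.029899320150850877 -158.73151021254714
```

View pics/w1z.png

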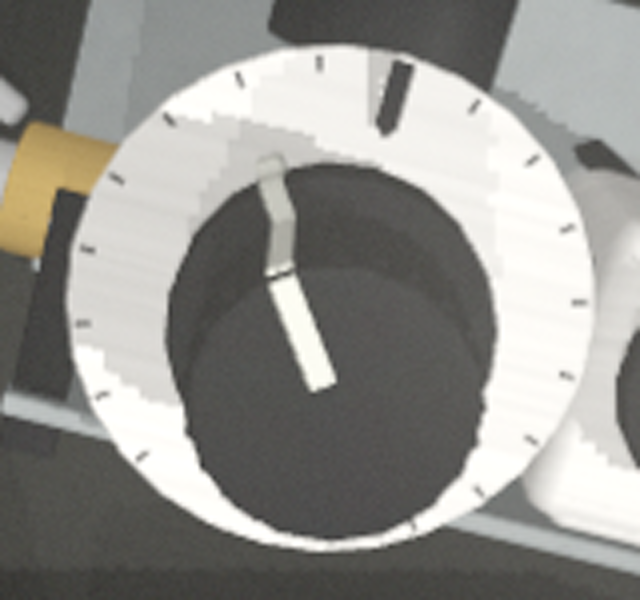

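```bash
python3 - <<'E'
from h import *
import pickle
c=pickle.load(open("w1.pkl","rb"))
cx,cy=.54595,-.00806
for n,uv,z in (("mark_in",(336.4,153.5),.1835),("mark_out",(340.6,135.8),.1835),("ptr",(307.6,159.3),.1845),("ptrskirttop",(309.5,165.5),.198),("topout",(310,188.5),.232),("topin",(320.5,217),.232)):
    p=atz(c,uv,z); d=p[:2]-[cx,cy]; print(n,p,np.hypot(*d),np.degrees(np.arctan2(d[1],d[0])))
E
```

```text
mark_in [0.51201507 0.0019189  0.1835    ] 0.03537170899815719 163.6135095657781
mark_out [0.49934599 0.00466663 0.1835    ] 0.04831046372365042 164.7260621702284
ptr [ 0.51610657 -0.01882282  0.1845    ] 0.03172489205315321 -160.16852708783364
ptrskirttop [ 0.51774424 -0.01713706  0.198     ] 0.029630350565952986 -162.16100607662165
topout [ 0.52438123 -0.01605622  0.232     ] 0.023003291817260456 -159.6586697289907
topin [ 0.5425144 -0.0097091  0.232    ] 0.003810892843567242 -154.3588915228296
```

Call:
move_arm(
  rows="0.37 0.18 0 0 0 0 1; 0 0 3 0 0 0 1; 0 0 3 0 0 0 1; 0 0 1.5 0 0 0 1; 0 0 1.1 0 0 0 1; 0 0 0 0 0 0 1",
)

```text
time_s: 5.35
eef_pos: [0.5455, -0.0078, 0.2727]
eef_rot: [-0.001, 0.707, 0.708, -0.001]
wrist_force: [1.0, -0.1, 0.3]
opening: 1.003
```

```bash
python3 - <<'E'
from h import *
from bench import ctrl
import pickle
c=ctrl.camera("wrist"); cv2.imwrite("pics/w2.png",c["color"]); pickle.dump(c,open("w2.pkl","wb"))
o=ctrl.get_obs(); print(o)
E
```

```text
{'time_s': 5.4, 'q': array([-2.32047417e-01,  1.45776569e-01,  1.70982518e+00,  4.97890247e-05,
        1.28621016e+00, -1.80440637e+00]), 'dq': array([ 1.27630406e-03, -2.09453599e-02, -2.22355123e-02, -2.14838040e-06,
        4.36716476e-03, -1.45094783e-03]), 'joint_efforts': array([ 2.91817050e-03, -4.05319333e+01, -3.30571175e+01, -1.04304916e-03,
       -5.38207241e-02,  5.33168321e-03]), 'eef_pos': array([ 0.54614851, -0.00800074,  0.27403701]), 'eef_rot': array([-1.05852023e-04,  7.06559036e-01,  7.07654094e-01, -3.72034096e-05]), 'wrist_force': array([ 0.36462847,  0.4859541 , -0.1998398 ]), 'torque': array([ 0.00117671, -0.01191803,  0.00454995]), 'opening': 0.9975750037354401}
```

View pics/w2.png

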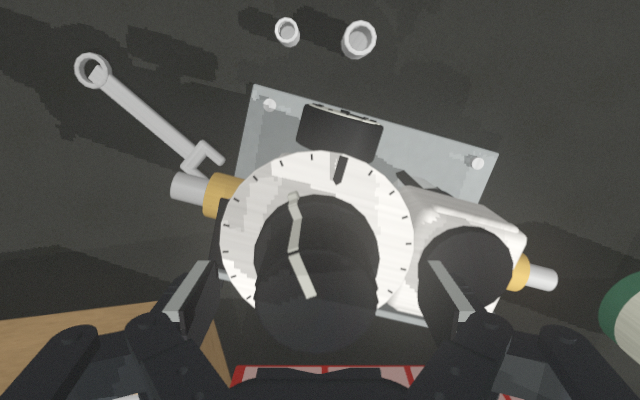

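Call:
move_arm(
  rows="0 0 0 0 0 0 0.3; 0 0 0 0 0 0 0.3; 0 0 0 0 0 0 0.3; 0 0 0 0 0 0 0.3; 0 0 0 0 0 0 0.3; 0 0 0 0 0 0 0.3",
)

```text
time_s: 6.0
eef_pos: [0.5465, -0.0085, 0.2754]
eef_rot: [0.001, 0.707, 0.708, 0.0]
wrist_force: [-2.3, -1.6, 5.0]
opening: 0.528
```

```bash
python3 - <<'E'
from h import *
from bench import ctrl
o=ctrl.get_obs(); print(o)
E
```

```text
{'time_s': 6.0, 'q': array([-2.32430842e-01,  1.43992901e-01,  1.70900902e+00, -5.78596306e-04,
        1.28624102e+00, -1.80463741e+00]), 'dq': array([ 0.00088439, -0.00017349, -0.00042732,  0.00046844,  0.00018197,
        0.00099539]), 'joint_efforts': array([ 9.53546427e-01, -3.85561824e+01, -3.19531810e+01,  5.17311674e-01,
       -3.74931134e-01,  1.09709115e-02]), 'eef_pos': array([ 0.54654607, -0.00845764,  0.27537261]), 'eef_rot': array([1.14591631e-03, 7.06550255e-01, 7.07661840e-01, 3.79877136e-04]), 'wrist_force': array([-2.2593416 , -1.59215608,  4.99831817]), 'torque': array([-0.17733136,  0.23681863, -0.00477977]), 'opening': 0.5283030488225322}
```

Call:
move_arm(
  rows="0 0 -0.1 0 0 0 0.3; 0 0 0 0 0 5 0.3; 0 0 0 0 0 5 0.3; 0 0 0 0 0 5 0.3; 0 0 0 0 0 5 0.3; 0 0 0 0 0 5 0.3; 0 0 0 0 0 5 0.3; 0 0 0 0 0 5 0.3; 0 0 0 0 0 0 0.3; 0 0 0 0 0 0 0.3",
)

```text
time_s: 7.0
eef_pos: [0.5463, -0.0092, 0.2754]
eef_rot: [0.001, 0.887, 0.462, 0.0]
wrist_force: [-0.1, -4.4, 1.6]
opening: 0.529
```

```bash
python3 - <<'E'
from h import *
from bench import ctrl
import pickle
c=ctrl.camera("wrist"); cv2.imwrite("pics/w3.png",c["color"]); pickle.dump(c,open("w3.pkl","wb"))
o=ctrl.get_obs(); print(o["eef_pos"],o["wrist_force"],o["torque"],o["opening"]); 
T=Rq(o["eef_rot"]).as_matrix(); print(np.degrees(np.arctan2(T[1,0],T[0,0])), T[:,2])
c=ctrl.camera("side"); cv2.imwrite("pics/s3.png",cv2.resize(c["color"][160:260,250:380],None,fx=6,fy=6,interpolation=cv2.INTER_CUBIC))
E
```

```text
[ 0.54636558 -0.0091488   0.27543687] [ 0.34534891 -4.49210196  0.4637705 ] [-0.82313635 -0.06896558 -0.07033989] 0.532637019158764
55.06069364332473 [ 0.00126975 -0.00220667 -0.99999676]
```

View pics/w3.png

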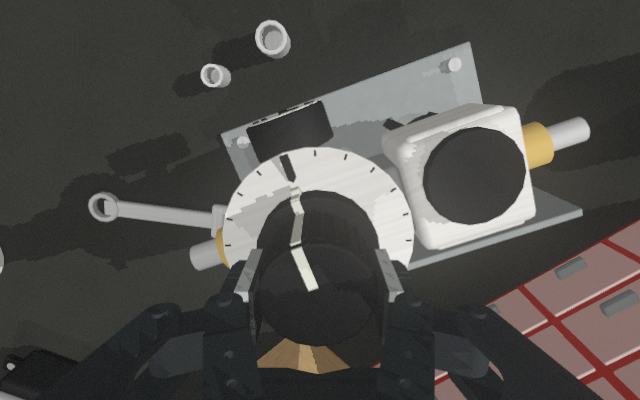

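View pics/s3.png

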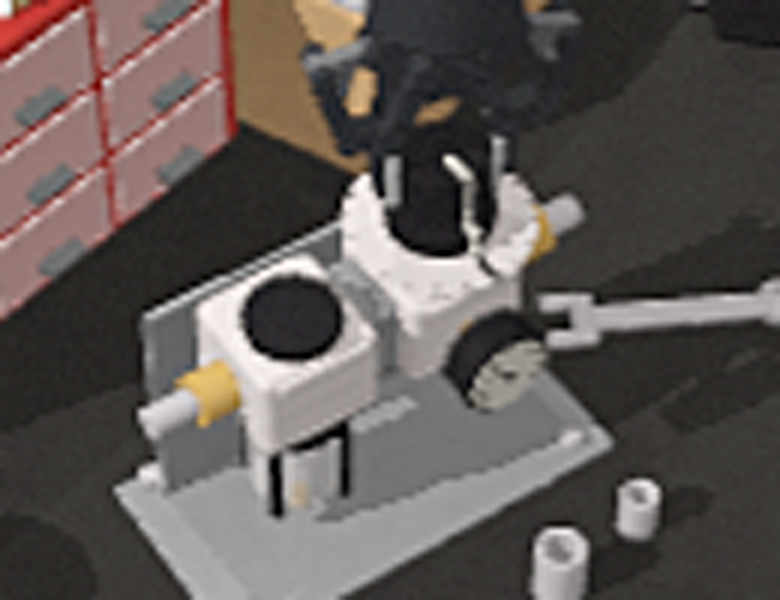

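```bash
python3 - <<'E'
from h import *
import pickle
c=pickle.load(open("w3.pkl","rb"))
a=c["color"][140:300,220:420]; 
cx,cy=.54595,-.00806
a=cv2.resize(a,None,fx=4,fy=4,interpolation=cv2.INTER_CUBIC)
for ang in (163,164.3,165.5):
    t=np.radians(ang); q=[proj(c,[cx+r*np.cos(t),cy+r*np.sin(t),.183])[0] for r in (.035,.049)]
    print(ang,[np.round((p-[220,140])*4) for p in q])
cv2.imwrite("pics/w3z.png",a)
E
```

```text
163 [array([301., 163.]), array([263.,  54.])]
164.3 [array([295., 165.]), array([254.,  57.])]
165.5 [array([290., 167.]), array([246.,  60.])]
```

View pics/w3z.png

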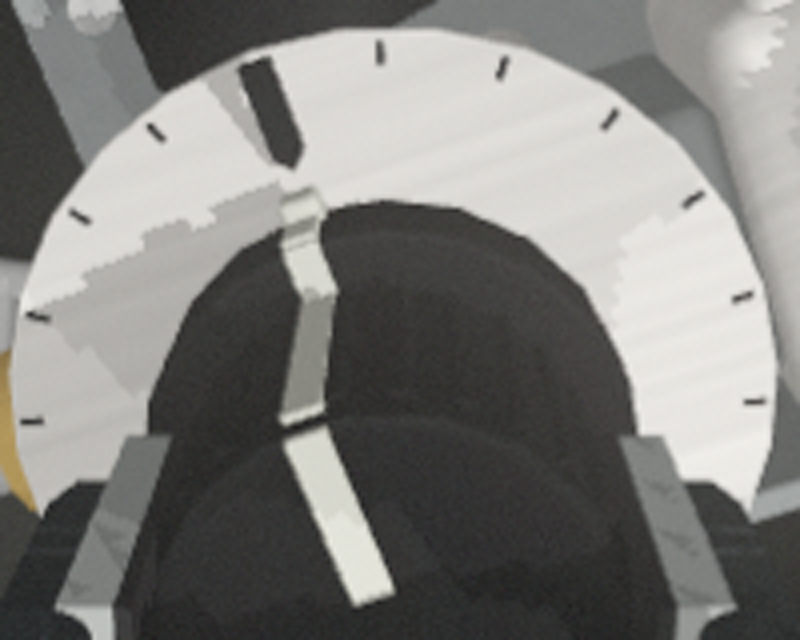

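```bash
python3 - <<'E'
from h import *
import pickle
c=pickle.load(open("w3.pkl","rb"))
cx,cy=.54595,-.00806
for n,uv,z in (("in",(290,168),.183),("out",(257,62),.183),("ptr",(302,192),.1845),("ptr",(302,192),.187),("topout",(306,437),.232),("topin",(374,600),.232)):
    p=atz(c,np.array(uv)/4+[220,140],z); d=p[:2]-[cx,cy]; print(n,p,np.hypot(*d),np.degrees(np.arctan2(d[1],d[0])))
E
```

```text
in [0.51218717 0.0006641  0.183     ] 0.03487174304351904 165.51202200820725
out [0.49944501 0.00515047 0.183     ] 0.048344909554176106 164.14197578661395
ptr [5.15180747e-01 4.04237444e-04 1.84500000e-01] 0.03191222760551659 164.61908718146725
ptr [0.514692   0.00095833 0.187     ] 0.032532946918955426 163.90647317791544
topout [ 0.52468197 -0.00233082  0.232     ] 0.022026174624538604 164.9235523230674
topin [ 0.54202042 -0.00705209  0.232     ] 0.004056785859073374 165.61414375604053
```

Call:
move_arm(
  rows="-0.08 0.06 -0.1 0 0 0 0.3; 0 0 0 0 0 0 0.3; 0 0 0 0 0 0 0.3",
)

```text
time_s: 7.4
eef_pos: [0.5463, -0.0093, 0.2757]
eef_rot: [0.0, 0.887, 0.462, 0.0]
wrist_force: [3.5, -3.5, -4.4]
opening: 0.532
```

Call:
move_arm(
  rows="0 0 -0.1 0 0 0 0.3; 0 0 0 0 0 0 0.3; 0 0 0 0 0 0 0.3",
)

```text
time_s: 7.7
eef_pos: [0.5463, -0.0093, 0.2763]
eef_rot: [0.0, 0.887, 0.462, 0.0]
wrist_force: [4.7, -2.8, -6.7]
opening: 0.533
```

Call:
move_arm(
  rows="0 0 -0.1 0 0 0 0.3; 0 0 0 0 0 0 0.3; 0 0 0 0 0 0 0.3",
)

```text
time_s: 8.0
eef_pos: [0.5462, -0.0093, 0.2771]
eef_rot: [0.0, 0.887, 0.462, 0.0]
wrist_force: [5.1, -4.7, -7.5]
opening: 0.535
```

```bash
python3 - <<'E'
from bench import ctrl
o=ctrl.get_obs(); print(o["eef_pos"],o["wrist_force"],o["torque"])
E
```

```text
[ 0.54622108 -0.00929552  0.27710526] [ 5.08967399 -4.66428657 -7.46365231] [-0.67929302 -1.03944526 -0.08842849]
```

Call:
move_arm(
  rows="0 0 -0.1 0 0 0 0.3; 0 0 0 0 0 0 0.3; 0 0 0 0 0 0 0.3",
)

```text
time_s: 8.3
eef_pos: [0.5462, -0.0093, 0.2778]
eef_rot: [0.0, 0.887, 0.462, 0.0]
wrist_force: [6.4, -3.8, -9.6]
opening: 0.534
```

```bash
cat > st.py <<'E'
from bench import ctrl
from h import *
o=ctrl.get_obs(); T=Rq(o["eef_rot"]).as_matrix()
print(o["time_s"],o["eef_pos"].round(5),o["wrist_force"].round(1),o["torque"].round(2),np.degrees(np.arctan2(T[1,0],T[0,0])).round(2))
E
python3 st.py
```

```text
8.3 [ 0.54622 -0.00926  0.27784] [ 6.4 -3.8 -9.6] [-0.62 -1.17  0.03] 55.09
```

Call:
move_arm(
  rows="0 0 -0.04 0 0 0 0.3; 0 0 0 0 0 0.8 0.3; 0 0 0 0 0 0.8 0.3; 0 0 0 0 0 0.7 0.3; 0 0 0 0 0 0.7 0.3; 0 0 0 0 0 0 0.3",
)

```text
time_s: 8.9
eef_pos: [0.5462, -0.0093, 0.278]
eef_rot: [0.0, 0.898, 0.439, -0.0]
wrist_force: [6.9, -4.7, -10.4]
opening: 0.534
```

```bash
python3 st.py
```

```text
8.9 [ 0.54619 -0.00933  0.27802] [  6.9  -4.7 -10.4] [-0.65 -1.23  0.09] 52.09
```

Call:
move_arm(
  rows="0 0.1 0 0 0 0.5 0.3; 0 0 0 0 0 0.5 0.3; 0 0 0 0 0 0.5 0.3; 0 0 0 0 0 0 0.3",
)

```text
time_s: 9.3
eef_pos: [0.5464, -0.0095, 0.278]
eef_rot: [-0.001, 0.904, 0.427, -0.001]
wrist_force: [4.2, -2.8, -11.1]
opening: 0.532
```

```bash
python3 st.py
```

```text
9.3 [ 0.54638 -0.00949  0.27796] [  4.2  -2.8 -11.1] [-0.37 -0.96  0.1 ] 50.59
```

Call:
move_arm(
  rows="0 0 0 0 0 0.5 0.3; 0 0 0 0 0 0.5 0.3; 0 0 0 0 0 0 0.3",
)

```text
time_s: 9.6
eef_pos: [0.5464, -0.0095, 0.278]
eef_rot: [-0.0, 0.908, 0.419, -0.001]
wrist_force: [4.3, -3.6, -10.3]
opening: 0.531
```

Call:
move_arm(
  rows="0 0 0 0 0 0.5 0.3; 0 0 0 0 0 0.5 0.3; 0 0 0 0 0 0 0.3",
)

```text
time_s: 9.9
eef_pos: [0.5464, -0.0095, 0.278]
eef_rot: [-0.0, 0.911, 0.411, -0.001]
wrist_force: [3.4, -2.6, -11.1]
opening: 0.53
```

```bash
python3 st.py
```

```text
9.9 [ 0.54636 -0.00951  0.27804] [  3.4  -2.6 -11.1] [-0.51 -0.82  0.12] 48.59
```

Call:
move_arm(
  rows="0 0 0 0 0 0.5 0.3; 0 0 0 0 0 0.5 0.3; 0 0 0 0 0 0 0.3",
)

```text
time_s: 10.2
eef_pos: [0.5464, -0.0095, 0.2781]
eef_rot: [-0.0, 0.915, 0.403, -0.001]
wrist_force: [3.8, -2.8, -10.5]
opening: 0.534
```

Call:
move_arm(
  rows="0 0 0 0 0 0.5 0.3; 0 0 0 0 0 0 0.3; 0 0 0 0 0 0 0.3",
)

```text
time_s: 10.5
eef_pos: [0.5463, -0.0095, 0.2781]
eef_rot: [-0.0, 0.917, 0.4, -0.001]
wrist_force: [3.5, -3.5, -10.1]
opening: 0.534
```

```bash
python3 - <<'E'
from h import *
from bench import ctrl
import pickle
c=ctrl.camera("wrist"); pickle.dump(c,open("w4.pkl","wb"))
cv2.imwrite("pics/w4z.png",cv2.resize(c["color"][140:300,220:420],None,fx=4,fy=4,interpolation=cv2.INTER_CUBIC))
E
python3 st.py
```

```text
10.55 [ 0.54634 -0.00952  0.27807] [  3.6  -2.8 -11.4] [-0.44 -0.85  0.17] 47.1
```

View pics/w4z.png

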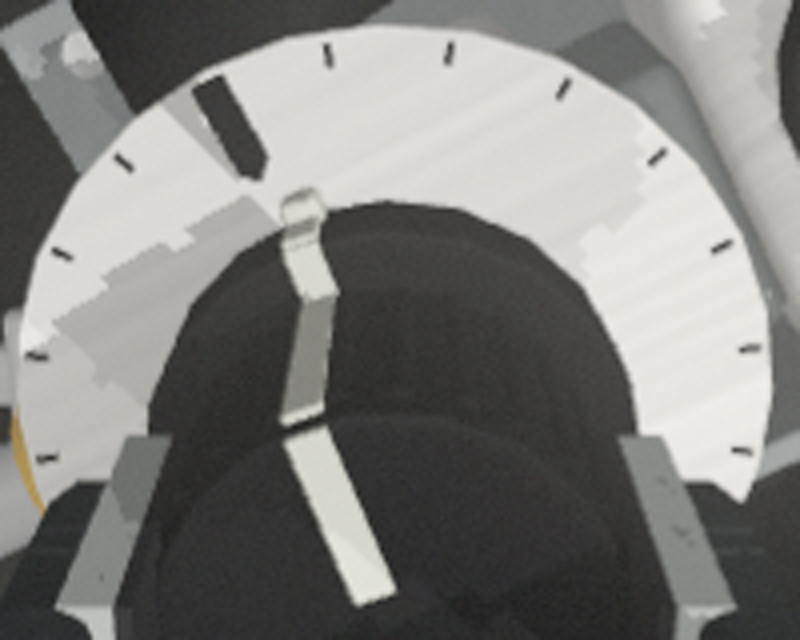

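Call:
move_arm(
  rows="0 0 0 0 0 -2 0.3; 0 0 0 0 0 -2 0.3; 0 0 0 0 0 -2 0.3; 0 0 0 0 0 -2 0.3; 0 0 0 0 0 -1 0.3; 0 0 0 0 0 -0.5 0.3; 0 0 0 0 0 -0.5 0.3; 0 0 0 0 0 0 0.3",
)

```text
time_s: 11.35
eef_pos: [0.5464, -0.0094, 0.2781]
eef_rot: [-0.001, 0.878, 0.478, -0.0]
wrist_force: [4.7, -3.0, -9.6]
opening: 0.534
```

Call:
move_arm(
  rows="0 0 0 0 0 -0.5 0.3; 0 0 0 0 0 -0.5 0.3; 0 0 0 0 0 0 0.3",
)

```text
time_s: 11.65
eef_pos: [0.5464, -0.0094, 0.2782]
eef_rot: [-0.001, 0.874, 0.486, -0.0]
wrist_force: [5.2, -1.8, -12.4]
opening: 0.532
```

```bash
python3 st.py
```

```text
11.65 [ 0.54642 -0.00938  0.27821] [  5.2  -1.8 -12.4] [-0.3  -0.86 -0.07] 58.09
```

Call:
move_arm(
  rows="0 0 0 0 0 -0.5 0.3; 0 0 0 0 0 -0.5 0.3; 0 0 0 0 0 0 0.3",
)

```text
time_s: 11.95
eef_pos: [0.5465, -0.0094, 0.2793]
eef_rot: [-0.0, 0.87, 0.494, -0.0]
wrist_force: [1.4, -1.1, -7.0]
opening: 0.532
```

Call:
move_arm(
  rows="0 0 0 0 0 -0.5 0.3; 0 0 0 0 0 -0.5 0.3; 0 0 0 0 0 0 0.3",
)

```text
time_s: 12.25
eef_pos: [0.5466, -0.0094, 0.2798]
eef_rot: [-0.0, 0.865, 0.501, -0.0]
wrist_force: [-1.9, 0.9, -2.9]
opening: 0.531
```

```bash
python3 st.py
```

```text
12.25 [ 0.5466  -0.00942  0.27982] [-1.9  0.9 -2.9] [ 0.09  0.18 -0.01] 60.13
```

Call:
move_arm(
  rows="0 0 -0.05 0 0 0 0.3; 0 0 -0.05 0 0 0 0.3; 0 0 0 0 0 0 0.3",
)

```text
time_s: 12.55
eef_pos: [0.5467, -0.0094, 0.2806]
eef_rot: [-0.0, 0.866, 0.501, -0.0]
wrist_force: [-1.8, 0.3, -3.4]
opening: 0.532
```

```bash
python3 st.py
```

```text
12.55 [ 0.54666 -0.00944  0.28061] [-1.8  0.3 -3.4] [0.25 0.43 0.  ] 60.11
```

Call:
move_arm(
  rows="0 0 -0.05 0 0 0 0.3; 0 0 -0.05 0 0 0 0.3; 0 0 0 0 0 0 0.3",
)

```text
time_s: 12.85
eef_pos: [0.5467, -0.0095, 0.2815]
eef_rot: [-0.0, 0.866, 0.501, -0.0]
wrist_force: [-3.7, 2.0, 0.5]
opening: 0.532
```

Call:
move_arm(
  rows="0 0 -0.05 0 0 0 0.3; 0 0 -0.05 0 0 0 0.3; 0 0 0 0 0 0 0.3",
)

```text
time_s: 13.15
eef_pos: [0.5467, -0.0095, 0.2819]
eef_rot: [-0.0, 0.866, 0.501, -0.0]
wrist_force: [-1.7, 1.9, -3.3]
opening: 0.531
```

```bash
python3 st.py
```

```text
13.15 [ 0.54666 -0.00947  0.28187] [-1.7  1.9 -3.3] [ 0.48  0.32 -0.05] 60.1
```

Call:
move_arm(
  rows="0 0 -0.05 0 0 0 0.3; 0 0 -0.05 0 0 0 0.3; 0 0 0 0 0 0 0.3",
)

```text
time_s: 13.45
eef_pos: [0.5467, -0.0095, 0.2833]
eef_rot: [-0.0, 0.866, 0.501, -0.0]
wrist_force: [-4.6, 2.9, -1.1]
opening: 0.531
```

```bash
python3 - <<'E'
from h import *
from bench import ctrl
import pickle
c=ctrl.camera("wrist"); pickle.dump(c,open("w5.pkl","wb"))
cv2.imwrite("pics/w5z.png",cv2.resize(c["color"][140:300,220:420],None,fx=4,fy=4,interpolation=cv2.INTER_CUBIC))
E
python3 st.py
```

```text
13.5 [ 0.54671 -0.00951  0.28335] [-4.5  3.4 -1.5] [0.55 0.56 0.01] 60.1
```

View pics/w5z.png

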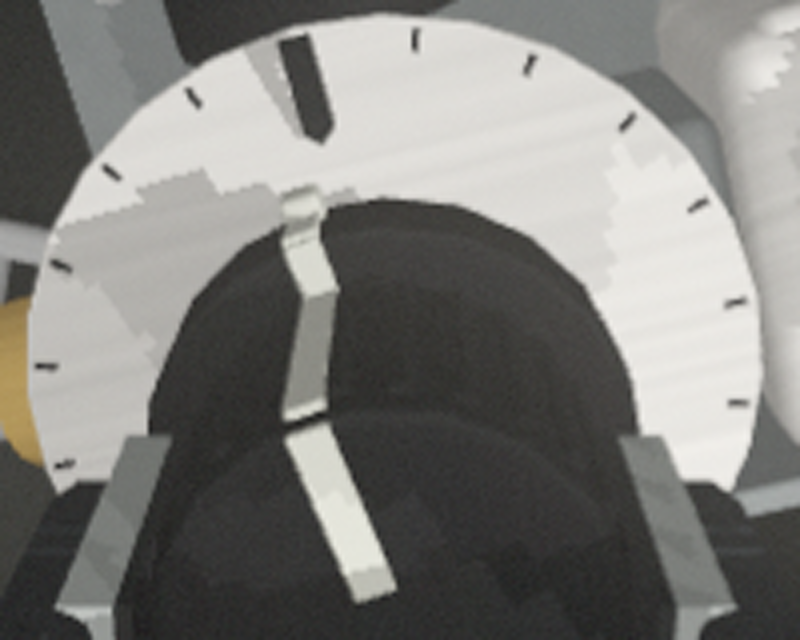

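Call:
move_arm(
  rows="0 0 -0.05 0 0 0 0.3; 0 0 -0.05 0 0 0 0.3; 0 0 0 0 0 0 0.3",
)

```text
time_s: 13.8
eef_pos: [0.5467, -0.0095, 0.2846]
eef_rot: [-0.0, 0.866, 0.501, 0.0]
wrist_force: [-4.9, 3.9, -0.4]
opening: 0.532
```

Call:
move_arm(
  rows="0 0 -0.05 0 0 0 0.3; 0 0 -0.05 0 0 0 0.3; 0 0 0 0 0 0 0.3",
)

```text
time_s: 14.1
eef_pos: [0.5467, -0.0095, 0.285]
eef_rot: [-0.0, 0.866, 0.501, -0.0]
wrist_force: [-3.2, 3.3, -4.9]
opening: 0.529
```

```bash
python3 st.py
```

```text
14.1 [ 0.54669 -0.0095   0.285  ] [-3.2  3.3 -4.9] [0.69 0.33 0.02] 60.1
```

Call:
move_arm(
  rows="0 0 -0.05 0 0 0 0.3; 0 0 0 0 0 0 0.3; 0 0 0 0 0 0 0.3",
)

```text
time_s: 14.4
eef_pos: [0.5466, -0.0095, 0.2851]
eef_rot: [-0.0, 0.866, 0.501, -0.0]
wrist_force: [-0.3, 3.8, -10.2]
opening: 0.534
```

Call:
move_arm(
  rows="0 0 -0.05 0 0 0 0.3; 0 0 0 0 0 0 0.3; 0 0 0 0 0 0 0.3",
)

```text
time_s: 14.7
eef_pos: [0.5466, -0.0095, 0.2852]
eef_rot: [-0.001, 0.866, 0.501, -0.0]
wrist_force: [3.2, 4.3, -18.6]
opening: 0.53
```

```bash
python3 st.py
```

```text
14.7 [ 0.54658 -0.0095   0.28518] [  3.2   4.3 -18.6] [ 0.8  -0.61  0.05] 60.09
```

Call:
move_arm(
  rows="0 0 0.08 0 0 0 0.3; 0 0 0 0 0 0 0.3; 0 0 0 0 0 0 1; 0 0 0 0 0 0 1; 0 0 0 0 0 0 1; 0 0 0 0 0 0 1; 0 0 0 0 0 0 1; 0 0 0 0 0 0 1; 0 0 0 0 0 0 1",
)

```text
time_s: 15.6
eef_pos: [0.5468, -0.0097, 0.2856]
eef_rot: [0.0, 0.866, 0.501, 0.0]
wrist_force: [-0.2, 0.8, -0.6]
opening: 0.999
```

Call:
move_arm(
  rows="0 0 -1 0 0 0 1; 0 0 -2 0 0 0 1; 0 0 -3 0 0 0 1; 0 0 -3 0 0 0 1; 0 0 -1 0 0 0 1; 0 0 0 0 0 0 1; 0 0 0 0 0 0 1; 0 0 0 0 0 0 1",
)

```text
time_s: 16.4
eef_pos: [0.5462, -0.0095, 0.3835]
eef_rot: [-0.001, 0.866, 0.501, -0.001]
wrist_force: [-0.2, 0.1, -1.5]
opening: 1.001
```

```bash
python3 - <<'E'
from h import *
from bench import ctrl
import pickle
c=ctrl.camera("wrist"); pickle.dump(c,open("w6.pkl","wb"))
cv2.imwrite("pics/w6.png",c["color"])
c=ctrl.camera("side"); cv2.imwrite("pics/s6.png",cv2.resize(c["color"][160:260,250:380],None,fx=6,fy=6,interpolation=cv2.INTER_CUBIC))
E
python3 st.py
```

```text
16.5 [ 0.54633 -0.00955  0.38384] [-0.3  0.5 -0. ] [-0.01  0.05 -0.  ] 60.1
```

View pics/w6.png

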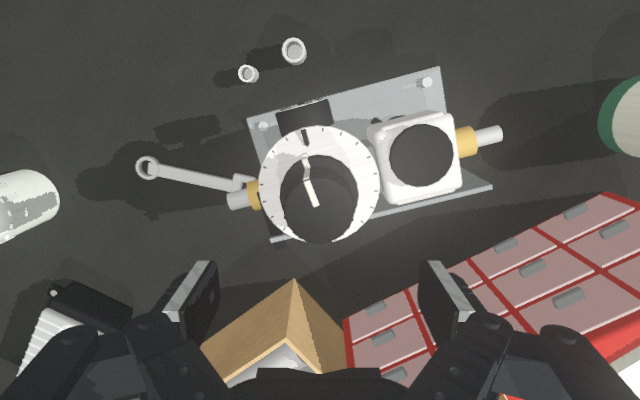

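View pics/s6.png

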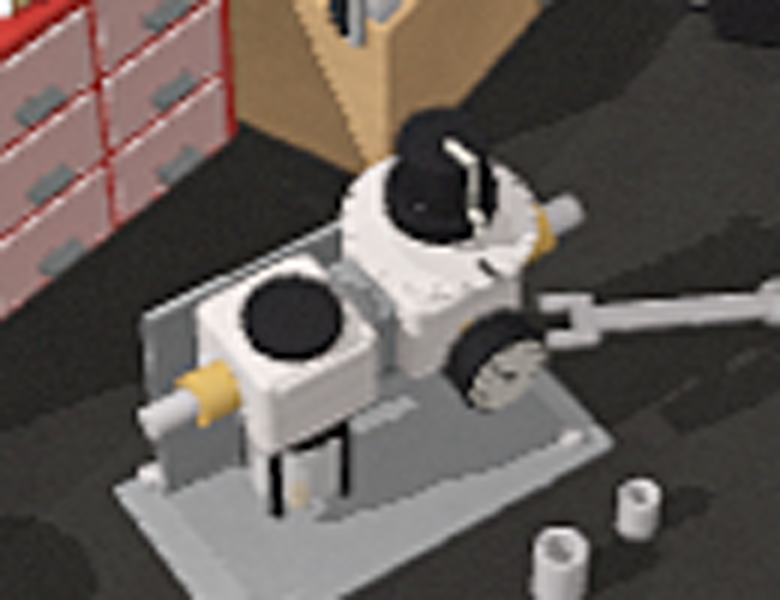

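```bash
python3 - <<'E'
from h import *
from bench import ctrl
import pickle
c=pickle.load(open("w6.pkl","rb")); s=ctrl.camera("side")
cv2.imwrite("pics/w6z.png",cv2.resize(c["color"][110:260,230:430],None,fx=4,fy=4,interpolation=cv2.INTER_CUBIC))
cx,cy=.5462,-.009
for L in (0,.0095):
  for a in (164.3,169.3):
    t=np.radians(a); u=np.array([np.cos(t),np.sin(t)])
    tip=[cx+.033*u[0],cy+.033*u[1],.1845+L]; top=[cx+.0235*u[0],cy+.0235*u[1],.232+L]
    print(L,a,"wrist",((proj(c,[tip,top])-[230,110])*4).round(0).tolist(),"side",((proj(s,[tip,top])-[250,160])*6).round(0).tolist())
E
```

```text
0 164.3 wrist [[309.0, 158.0], [315.0, 261.0]] side [[475.0, 251.0], [467.0, 175.0]]
0 169.3 wrist [[295.0, 163.0], [303.0, 265.0]] side [[479.0, 249.0], [470.0, 174.0]]
0.0095 164.3 wrist [[308.0, 167.0], [314.0, 275.0]] side [[475.0, 239.0], [467.0, 162.0]]
0.0095 169.3 wrist [[293.0, 171.0], [301.0, 279.0]] side [[480.0, 236.0], [471.0, 160.0]]
```

View pics/w6z.png

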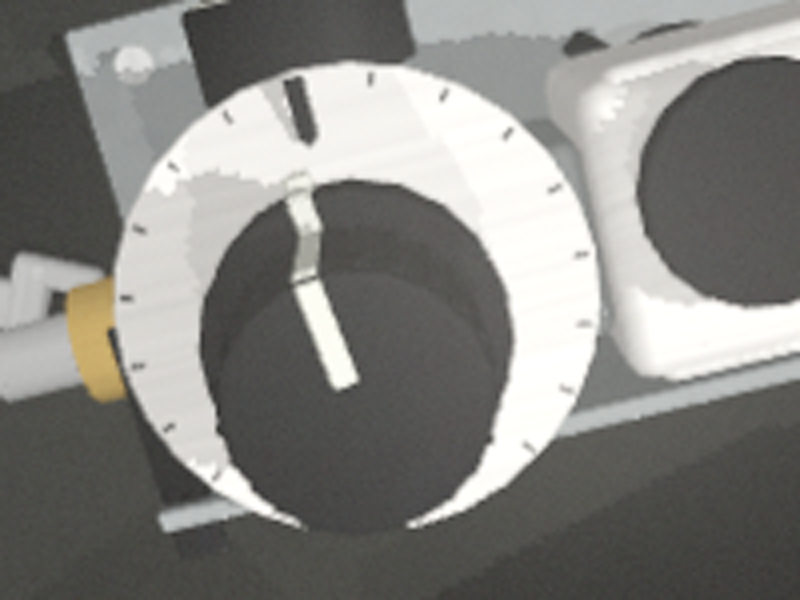

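```bash
python3 -c "
from bench import ctrl
print(ctrl.hand_in())"
```

```text
the job is handed in; nothing more can be done
None
```

The knob is set, pulled fully out and locked in the notch just short of the mark. I let go of it and handed the job in at about 17 s of the 54 s allowed.

- **Turning:** I turned the knob about 35° clockwise, and the wrist picture showed the pointer on the mark to within about 1°.
- **Finding the notch:** I pulled lightly, with readings of about 10–12 N. Easing to +8° clockwise found no notch. Going the other way, the pull fell from 12 N to 7 N and then 3 N at about 4–5° counter-clockwise of the mark, so that is the nearest notch.
- **Locking:** The knob then came up with little force to a hard stop at about 9.7 mm. I pulled up to 19 N there to confirm the stop, which is above the 9–14 N feeling range. By then the lug was through the notch and no longer on the teeth.
- **Last checks:** After release, the wrist picture fits a knob raised by 9.5 mm about 4–5° short of the mark. The side picture is less clear, falling between the down and raised positions. The gripper is clear, the wrist force is near zero, and the spanner and both sockets appear not to have moved in the wrist and side pictures. I did not check the other loose items individually, but the arm never touched them.

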